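# Hang the cutter tin on the toolholder rack

## Robot

A 7-joint arm with a two-finger parallel gripper is mounted at the origin on the work surface. World frame = base frame: x ahead of the robot, y to its left, z up, the work surface at z = 0. Lengths are in m, angles in rad, forces in N, time in s.
With the tool pointing down it reaches from about 0.375 to 0.925 m from the base axis. Payload 3.1 kg.
Tool frame: the origin (TCP) lies on the centre line of the jaws, within the pads' length; the fingertips stand r.tips_ahead ahead of it and the grasp point (between the pads) lies 5 mm behind it (r.tips_ahead is the distance from the TCP to the fingertips, in m); z points along the fingers, y is the line along which they close (so a half turn about z gives the same grasp; the last joint's range is limited). The gripper opens to 85 mm and grips with 20 to 120 N. Pads are 22 mm wide; open, the fingers measure 114 mm over their backs; the gripper's body (76 mm by 85 mm) begins 54 mm behind the grasp point. The pads swing forward as they close: fully open they stand 13 mm farther back than shut.
Start: joints at [-1.334, 0.383, 0.044, 1.598, -0.018, 1.161, -0.05], TCP at [0.214, 0.614, 0.245] pointing down, gripper open.
Joint ranges: [-2.61, 2.61], [-0.41, 2.15], [-1.48, 1.57], [0, 2.5], [-1.57, 4.71], [0.05, 1.97], [-2.85, 2.85]. Speed limits (rad/s): [2.79, 2.79, 3.14, 3.14, 3.14, 3.14, 3.14].

## Interface

Orientations are given as a 3x3 rotation matrix whose columns are the frame's x, y, z axes.
In Python, from cell import r gives the robot as it stands.
- The arm moves only by the tool carry_out, never from a script. Its argument "rows" is a list of rows, each an object with "dp": the shift along the tool's x, y, z in units of 0.075 m (1.0 is 0.075 m), a list of three; "turn": the turn, a rotation vector about the tool's x, y, z in units of 45 degrees (1.0 is 45 degrees), a list of three; "fingers": the closure, from 0 (fully open) to 1 (shut). In form: [{"dp": [tx, ty, tz], "turn": [ax, ay, az], "fingers": fingers}, ...]. A call has 1 to 5 rows; each row shifts and turns the commanded pose from where the row before left it, along the tool's axes as they then stand; what a row does not reach is not made up. A row lasts 1/12 s, in which the tool goes at most 41.7 mm and 7.16 degrees, less where a joint would pass 70% of its speed; a pose out of reach is approached as far as the arm can. A call with a number of a shift or a turn outside -1 to 1 is refused whole. A call with a gripper value outside its range is refused whole. The fingers move at their own pace and stop on an object; "squeeze" is the grip in N (left out, the last holds). Time passes only in rows, so rows that do not move let the fingers close. It gives the time, the measured TCP pose, the force, the opening and the grip force at its end, in the units of the state.
- r.sense(): the state, without advancing time (a new reading comes with each control period).
- r.grab_frame(name): name is "scene" or "top" or "wrist"; returns a dict with "color" (480x640x3 uint8, blue, green, red), "fovy" (degrees; the focal length in pixels is half the picture's height over the tangent of half this angle, whatever the lens; pixels are square), "cx", "cy" (the principal point, pixels), "dist_coeffs" ([k1, k2, p1, p2, k3] as OpenCV has them; the pictures are not rectified), "R" (3x3) and "t" (3): a world point X has camera coordinates R X + t. Camera axes: x right, y down, z forward; pixel columns grow to the right and rows downward; lengths in m; the calibration is good to about 2 mm. A picture is of the moment at which its call begins. There is no depth.
- r.job_done(): hands the job in; it is judged then, once.
The state is a dict: "time_s": time; "qpos": joint angles; "qvel": joint speeds; "joint_torque": joint torques, N m; "position": TCP position; "ee_rot": TCP orientation; "force": force on the tool from outside, world axes, zero at the start; "torque": the same for the moment, N m; "width": opening from 0.0 (shut) to 1.0 (fully open); "gripper_force": force on a finger pad.
Only numpy, scipy, OpenCV 4.12 (cv2) and the standard library are available. Lean on these libraries where they do the work, as an engineer would, in place of code of your own. Each camera call takes 0.05 s, during which the arm holds its last target. There are 200 camera calls.

## Task

Stand the bail of the cutter tin upright while the tin stands on the bench, then carry the tin by its bail and hang it on the hook under the rack's bracket, with the cutters still inside. Let it hang freely, without a wide swing, and leave the other things on the bench where they are.

Things in the scene. Friction and masses are not known exactly. Their poses are not given: they have to be found in the camera images.
- can: Open round tin with three end mills lying in it; the only tin with a bail. Steel with a salmon paper band, outside diameter 96 mm, 100 mm high, wall 3.5 mm, 0.4 kg with its cutters. Origin: centre of its underside; z up its axis; x through the two ears that carry the bail (86 mm above the underside, reaching 52 mm out). At the start the bail lies out to the tin's +y side.
- bail (a joint): Swing angle (rad) of the tin's bail about the ear line (parallel to the tin's x axis, 86 mm above the tin's origin): 0 = flat out to the tin's +y side, pi/2 = upright, pi = flat on the -y side; stops at both ends. Stiff in its ears: it stays where it is left; about 0.3 N at the crown swings it.
- bail_crown (a point): Middle of the bail's arch, on the bar's centreline. Bail: half ellipse of 8 mm black sheathed wire; at u mm beside the crown (along the tin's x) the bar is 95*sqrt(1-(u/55)^2) mm from the ear line. Upright, the crown is 181 mm above the tin's underside; flat, about 43 mm is free between bar and tin there. Axes turn with the bail: x along the ears, y from ear line to crown, z square to its plane.
- rack: Toolholder rack of black steel, fixed. Origin on the bench straight below the hook's bowl; x to the rack's rear, away from the robot; y along its rails; z up. Upper rail: plate x 75 to 151, y -300 to 300, z 293 to 305 mm, toolholders on it (to z 465) and their tapers below it. Posts 30 mm square at x 113, y -285 and 285 mm. A low rail with holders is behind (x 162 to 238 mm, to z 260).
- bracket_end (a point): Middle of the lower front edge of the flat-bar bracket that carries the hook: a steel bar 18 mm wide and 8 mm thick under the upper rail, reaching from it towards the robot, over the hook and 20 mm past it; its underside is 285 mm above the bench. It blocks a tool coming straight down on the hook. Axes as the rack; the bar's middle is at rack y -16 mm.
- hook_seat (a point): Where a hung bail's centreline rests in the hook: on the rack's z axis, 228 mm up. The hook is a J of 7 mm rod in the rack's y-z plane under the bracket: shank at y -16 mm, bowl 25 mm wide inside, open upward, point at y +16 mm. The bail's plane must lie about along the rack's x axis, so that the hook passes through it. Axes as the rack.
- hook_tip (a point): Top of the hook's point, 16 mm to the rack's +y side of the seat and 250 mm above the bench, so 35 mm below the level of the bracket's underside: the 8 mm bail passes over it through this gap from the +y side. Axes as the rack.
- cutter0: End mill lying in the tin, 66 mm long, 10 mm in diameter, 50 g. Origin at its middle.
- cutter1: Second end mill in the tin, as cutter0.
- cutter2: Third end mill in the tin, as cutter0.
- tin_b: Second tin, of the same look and size but without ears or bail, packed with upright cutters reaching 120 mm above the bench. Origin: centre of its underside. A bystander.
- tube_a: Clear square plastic cutter tube with an orange cap, lying, 115 x 22 x 22 mm (length along x). Origin: centre of its underside. A bystander.
- tube_b: Smaller such tube, 95 x 18 x 18 mm, lying at the rack's foot. Origin: centre of its underside. A bystander.
- parallel: Flat ground steel parallel, 150 x 30 x 12 mm (length along x). Origin: centre of its underside. A bystander.
- collet: Spring collet standing on its small end, 33 mm in diameter, 42 mm high. Origin: centre of its underside. A bystander.
- insert_box: Flat box of cutting inserts with a clear lid, 58 x 42 x 18 mm. Origin: centre of its underside. A bystander.
- nut: Collet nut, a dark steel ring 50 mm in diameter and 20 mm high, lying at the rack's foot. Origin: centre of its underside. A bystander.

How it is judged:
By the outcome, as a careful person would: the job done as asked, in the order asked, and still so for the second after the job is handed in, with the robot touching nothing.
It also fails if it takes over 72 s, if anything falls off the work surface, if the arm or the gripper's body presses on something with over 40 N, if the wrist force passes 120 N, or if a joint passes its speed limit or range.

## Working session

There is one attempt and no reset: what is moved stays moved. The work goes in short steps, Python scripts to look and compute and a tool call to move; the robot and the scene stay as the last step left them, time stands still between calls to the robot, and variables do not carry over. Pictures are saved under pics/ and viewed, at most 10 in all, crops included, and the job is handed in when it is done.

Besides the shell and the picture viewer there is one more tool, called after "Request:" in YAML: its name, and indented under it one key for each argument. carry_out: Moves the arm, as the interface text tells. Shifts and turns lie within -1 to 1; 1 stands for 0.075 m of shift or 45 degrees of turn. Its arguments: {"type":"object","properties":{"rows":{"type":"array","items":{"type":"object","properties":{"dp":{"type":"array","items":{"type":"number"}},"turn":{"type":"array","items":{"type":"number"}},"fingers":{"type":"number"}}}},"squeeze":{"type":"number"}},"required":["rows"]}

```bash
mkdir -p pics; ls
cat > h.py <<'E'
import numpy as np, cv2
from cell import r
def K(f):
    F=240/np.tan(np.radians(f["fovy"])/2); return np.array([[F,0,f["cx"]],[0,F,f["cy"]],[0,0,1.]])
def ray(f,uv):
    p=cv2.undistortPoints(np.array(uv,float).reshape(-1,1,2),K(f),np.array(f["dist_coeffs"],float)).reshape(-1,2)
    R=np.array(f["R"]);t=np.array(f["t"])
    d=np.c_[p,np.ones(len(p))]@R; return -R.T@t,d/np.linalg.norm(d,axis=1)[:,None]
def onz(f,uv,z):
    c,d=ray(f,uv); return c+d*((z-c[2])/d[:,2])[:,None]
def tri(f1,a,f2,b):
    c1,d1=ray(f1,a);c2,d2=ray(f2,b);o=[]
    for x,y in zip(d1,d2):
        s=np.linalg.lstsq(np.c_[x,-y],c2-c1,rcond=None)[0];p=c1+s[0]*x;q=c2+s[1]*y;o.append(np.r_[(p+q)/2,np.linalg.norm(p-q)])
    return np.array(o)
def proj(f,X):
    return cv2.projectPoints(np.array(X,float).reshape(-1,1,3),cv2.Rodrigues(np.array(f["R"],float))[0],np.array(f["t"],float),K(f),np.array(f["dist_coeffs"],float))[0].reshape(-1,2)
E
python3 - <<'E'
from h import *
import pickle
np.set_printoptions(precision=3,suppress=True)
fs={n:r.grab_frame(n) for n in("scene","top")}
pickle.dump(fs,open("f0.pkl","wb"))
for n,f in fs.items():
    cv2.imwrite(f"pics/{n}0.png",f["color"]); R=np.array(f["R"]);print(n,-R.T@f["t"],R[2],f["fovy"])
print(r.tips_ahead,r.sense())
E
```

```text
pics
scene [0.827 0.999 1.214] [-0.161 -0.691 -0.704] 47.24310092034497
top [ 0.394 -0.001  1.449] [ 0.173 -0.01  -0.985] 44.699792032163494
0.014 {'time_s': 0.1, 'qpos': array([-1.334,  0.384,  0.044,  1.599, -0.018,  1.161, -0.05 ]), 'qvel': array([-0.003, -0.002,  0.   , -0.005, -0.   , -0.001, -0.001]), 'joint_torque': array([  0.003, -43.473,   1.029, -25.045,   0.011,   0.005,  -0.   ]), 'position': array([0.213, 0.613, 0.244]), 'ee_rot': array([[-0.945,  0.328, -0.001],
       [ 0.328,  0.945, -0.002],
       [-0.   , -0.002, -1.   ]]), 'force': array([-0.684,  0.122, -1.225]), 'torque': array([ 0.008, -0.023, -0.036]), 'gripper_force': 0.0, 'width': 0.999702753203136}
```

View pics/scene0.png

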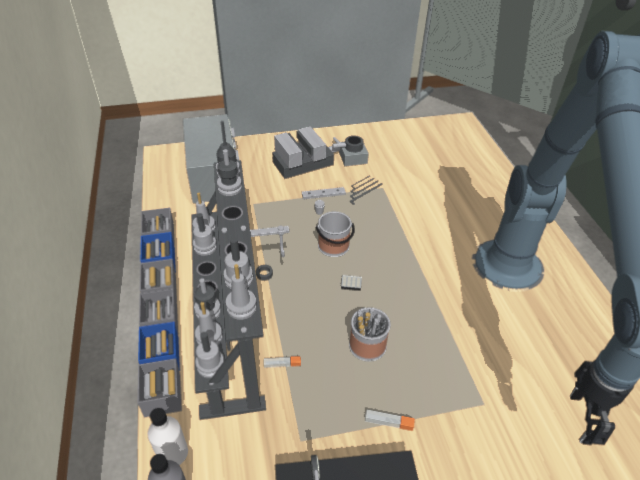

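View pics/top0.png

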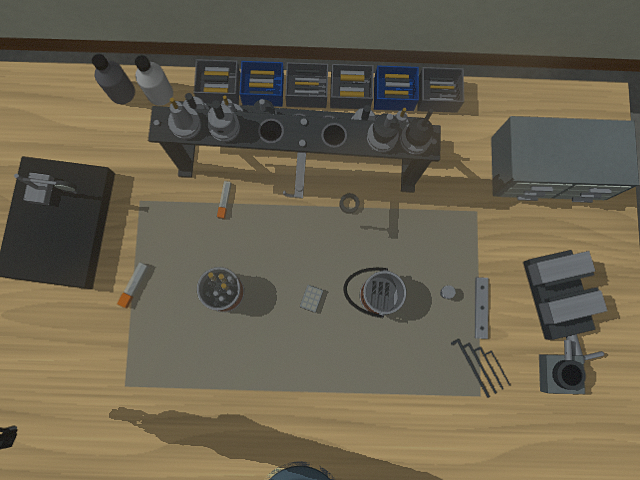

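The scene view shows the bail tin at about (335,232), and the hook under its bracket at about (283,250). The top view shows the tin rim at about (384,292), the bail crown at about (346,290) pointing to world +y, and the bracket end at about (300,196). I'll take enlarged crops next.

Run:
```python
from h import *
import pickle
fs=pickle.load(open("f0.pkl","rb"))
def crop(n,x,y,w,h,s): return cv2.resize(fs[n]["color"][y:y+h,x:x+w],None,fx=s,fy=s,interpolation=cv2.INTER_CUBIC)
a=crop("top",335,260,80,60,5);b=crop("scene",300,200,80,60,5);c=crop("scene",230,210,80,60,5);d=crop("top",265,140,80,60,5)
cv2.imwrite("pics/crops.png",np.vstack([np.hstack([a,b]),np.hstack([c,d])]))
```

```text
(no output)
```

View pics/crops.png

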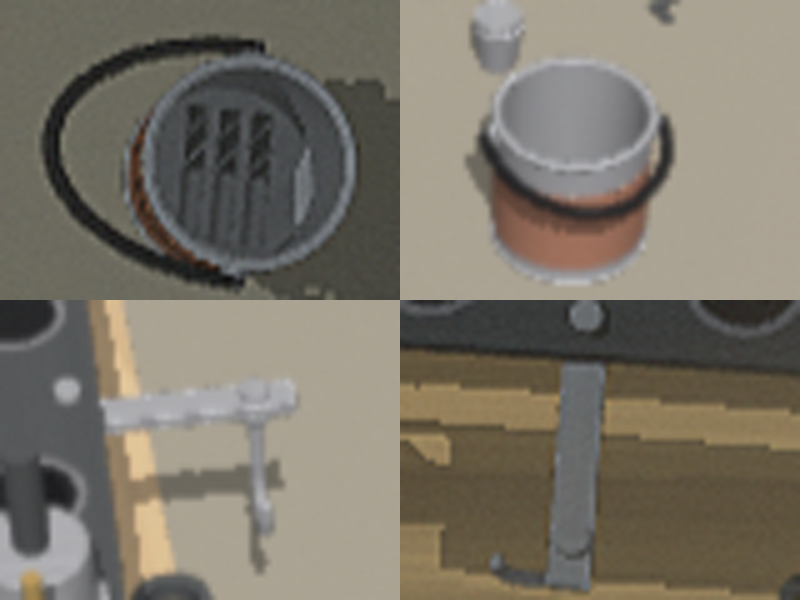

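Crop readings in full-frame pixels:
- **Top view:** rim centre (385,292.4), ears about (387.6,269) and (383,316.6), crown (345.4,289.2), hook tip (284.4,192), bracket front edge (298.6,196.6).
- **Scene view:** hook point about (283,252).

Run:
```python
from h import *
import pickle
np.set_printoptions(precision=4,suppress=True)
fs=pickle.load(open("f0.pkl","rb"));t=fs["top"];s=fs["scene"]
print("rim",onz(t,[(385,292.4)],.1),onz(s,[(300+176/5,200+115/5)],.1))
e=onz(t,[(387.6,269),(383,316.6),(345.4,289.2)],.086);print("ears,crown",e,np.linalg.norm(e[0]-e[1]),e[:2].mean(0))
print("tip",onz(t,[(284.4,192)],.25), onz(s,[(283,251)],.25))
print("brk tri",tri(t,[(298.6,196.4)],s,[(230+296/5,210+97/5)]), onz(t,[(298.6,196)],.293))
b=onz(t,[(265+182/5,140+64/5),(265+170/5,140+275/5)],.293);print("brk axis",b, np.degrees(np.arctan2(*(b[0]-b[1])[[1,0]])))
p=onz(t,[(150,140),(440,157)],.305);print("rail front",p,np.degrees(np.arctan2(*(p[0]-p[1])[[0,1]])))
```

```text
rim [[ 0.507  -0.1818  0.1   ]] [[ 0.5032 -0.1773  0.1   ]]
ears,crown [[ 0.5634 -0.1893  0.086 ]
 [ 0.4519 -0.1795  0.086 ]
 [ 0.5128 -0.0909  0.086 ]] 0.11190510888864467 [ 0.5076 -0.1844  0.086 ]
tip [[0.6997 0.0531 0.25  ]] [[0.6968 0.0556 0.25  ]]
brk tri [[0.6779 0.0231 0.2909 0.0065]] [[0.6813 0.022  0.293 ]]
brk axis [[0.7731 0.0194 0.293 ]
 [0.6834 0.0212 0.293 ]] -1.197327190818902
rail front [[ 0.786   0.3294  0.305 ]
 [ 0.7702 -0.2648  0.305 ]] 1.5159132767142132
```

```bash
cat >> h.py <<'E'
from scipy.spatial.transform import Rotation as Rot
np.set_printoptions(precision=3,suppress=True)
def Rz(d): return Rot.from_euler('z',d,degrees=True).as_matrix()
def carryR(yaw,tilt): # tool y = tin y, z forward/down
    t=np.radians(tilt); z=np.array([np.sin(t),0,-np.cos(t)]); y=np.array([0,1.,0])
    return Rz(yaw)@np.c_[np.cross(y,z),y,z]
def swing(yaw,tilt,phi): # carry pose turned by -phi about ear line
    e=Rz(yaw)[:,0]; return Rot.from_rotvec(-np.radians(phi)*e).as_matrix()@carryR(yaw,tilt)
def legs(p,R,p0=None,R0=None,n=None):
    s=r.sense(); p0=s["position"] if p0 is None else p0; R0=s["ee_rot"] if R0 is None else R0
    rv=Rot.from_matrix(R0.T@R).as_rotvec()/np.radians(45); d=R.T@(p-p0)/.075
    nr=int(np.ceil(np.linalg.norm(rv)/.15)) or 1; nd=int(np.ceil(np.linalg.norm(d)/.45)) or 1
    print("turn total",rv,"n",nr,"each",rv/nr); print("then shift total",d,"n",nd,"each",d/nd)
def where(): s=r.sense();print(s["time_s"],s["position"],"\n",s["ee_rot"],"\nF",s["force"],s["width"],s["gripper_force"],s["qpos"])
C=np.array([.506,-.183,.086]);YAW=-5.
def bailpt(u,ang,C=C,yaw=YAW):
    rad=.095*np.sqrt(1-(u/.055)**2);A=Rz(yaw);a=np.radians(ang)
    return C+A@np.array([u,rad*np.cos(a),rad*np.sin(a)])
E
python3 - <<'E'
from h import *
R=swing(YAW,45,45);P=bailpt(-.034,0);print(P,R)
p=P+.005*R[:,2]-.09*R[:,2]; print("hover",p); legs(p,R)
E
```

```text
[ 0.479 -0.106  0.086] [[-0.748  0.062  0.661]
 [-0.436  0.704 -0.56 ]
 [-0.5   -0.707 -0.5  ]]
hover [ 0.422 -0.058  0.129]
turn total [ 0.827 -1.067 -0.676] n 11 each [ 0.075 -0.097 -0.061]
then shift total [ 2.59  -5.043  7.622] n 22 each [ 0.118 -0.229  0.346]
```

Request:
carry_out:
  rows:
    - {"dp": [-0.25,-0.34,-0.02],"turn": [0,0,0],"fingers": 0.5}
    - {"dp": [-0.25,-0.34,-0.02],"turn": [0,0,0],"fingers": 0.5}
    - {"dp": [-0.25,-0.34,-0.02],"turn": [0,0,0],"fingers": 0.5}
    - {"dp": [-0.25,-0.34,-0.02],"turn": [0,0,0],"fingers": 0.5}
    - {"dp": [-0.25,-0.34,-0.02],"turn": [0,0,0],"fingers": 0.5}

```text
time_s: 0.52
position: [0.2603, 0.4608, 0.2521]
ee_rot: [[-0.945, 0.328, -0.001], [0.328, 0.945, -0.001], [0.0, -0.001, -1.0]]
force: [0.0, -0.6, 0.6]
width: 0.501
gripper_force: 0.0
```

Request:
carry_out:
  rows:
    - {"dp": [-0.25,-0.34,-0.02],"turn": [0,0,0],"fingers": 0.5}
    - {"dp": [-0.25,-0.34,-0.02],"turn": [0,0,0],"fingers": 0.5}
    - {"dp": [-0.25,-0.34,-0.02],"turn": [0,0,0],"fingers": 0.5}
    - {"dp": [-0.25,-0.34,-0.02],"turn": [0,0,0],"fingers": 0.5}
    - {"dp": [-0.25,-0.34,-0.02],"turn": [0,0,0],"fingers": 0.5}

```text
time_s: 0.93
position: [0.3068, 0.3096, 0.2598]
ee_rot: [[-0.945, 0.328, -0.001], [0.328, 0.945, -0.001], [0.0, -0.001, -1.0]]
force: [0.2, 0.2, 0.5]
width: 0.502
gripper_force: 0.0
```

Request:
carry_out:
  rows:
    - {"dp": [-0.25,-0.34,-0.02],"turn": [0,0,0],"fingers": 0.5}
    - {"dp": [-0.25,-0.34,-0.02],"turn": [0,0,0],"fingers": 0.5}
    - {"dp": [-0.25,-0.34,-0.02],"turn": [0,0,0],"fingers": 0.5}
    - {"dp": [-0.25,-0.34,-0.02],"turn": [0,0,0],"fingers": 0.5}
    - {"dp": [-0.25,-0.34,-0.02],"turn": [0,0,0],"fingers": 0.5}

```text
time_s: 1.35
position: [0.3533, 0.1585, 0.2675]
ee_rot: [[-0.945, 0.328, -0.001], [0.328, 0.945, -0.0], [0.001, -0.0, -1.0]]
force: [1.1, -0.9, -1.1]
width: 0.5
gripper_force: 0.0
```

Request:
carry_out:
  rows:
    - {"dp": [-0.25,-0.34,-0.02],"turn": [0,0,0],"fingers": 0.5}
    - {"dp": [-0.25,-0.34,-0.02],"turn": [0,0,0],"fingers": 0.5}
    - {"dp": [-0.25,-0.34,-0.02],"turn": [0,0,0],"fingers": 0.5}
    - {"dp": [-0.25,-0.34,-0.02],"turn": [0,0,0],"fingers": 0.5}
    - {"dp": [-0.25,-0.34,-0.02],"turn": [0,0,0],"fingers": 0.5}

```text
time_s: 1.77
position: [0.3999, 0.0073, 0.275]
ee_rot: [[-0.944, 0.329, -0.0], [0.329, 0.944, 0.0], [0.001, 0.0, -1.0]]
force: [0.4, 0.7, -0.2]
width: 0.498
gripper_force: 0.0
```

Run:
```python
from h import *
where()
R=swing(YAW,45,45);P=bailpt(-.034,0)
legs(P-.085*R[:,2],R)
```

```text
1.7667 [0.4   0.007 0.275] 
 [[-0.944  0.329 -0.   ]
 [ 0.329  0.944  0.   ]
 [ 0.001  0.    -1.   ]] 
F [ 0.426  0.711 -0.166] 0.4981432353905527 0.0 [-0.796 -0.213  0.607  2.142  0.13   1.178  0.987]
turn total [ 0.831 -1.067 -0.677] n 11 each [ 0.076 -0.097 -0.062]
then shift total [1.132 0.786 1.664] n 5 each [0.226 0.157 0.333]
```

Motion tracks perfectly. Next, turn in place.

Request:
carry_out:
  rows:
    - {"dp": [0,0,0],"turn": [0.076,-0.097,-0.062],"fingers": 0.5}
    - {"dp": [0,0,0],"turn": [0.076,-0.097,-0.062],"fingers": 0.5}
    - {"dp": [0,0,0],"turn": [0.076,-0.097,-0.062],"fingers": 0.5}
    - {"dp": [0,0,0],"turn": [0.076,-0.097,-0.062],"fingers": 0.5}
    - {"dp": [0,0,0],"turn": [0.076,-0.097,-0.062],"fingers": 0.5}

```text
time_s: 2.18
position: [0.4004, 0.0092, 0.2757]
ee_rot: [[-0.943, 0.137, 0.302], [0.022, 0.934, -0.358], [-0.331, -0.331, -0.884]]
force: [-0.8, -0.3, -0.5]
width: 0.499
gripper_force: 0.0
```

Request:
carry_out:
  rows:
    - {"dp": [0,0,0],"turn": [0.076,-0.097,-0.062],"fingers": 0.5}
    - {"dp": [0,0,0],"turn": [0.076,-0.097,-0.062],"fingers": 0.5}
    - {"dp": [0,0,0],"turn": [0.076,-0.097,-0.062],"fingers": 0.5}
    - {"dp": [0,0,0],"turn": [0.076,-0.097,-0.062],"fingers": 0.5}
    - {"dp": [0,0,0],"turn": [0.076,-0.097,-0.062],"fingers": 0.5}

```text
time_s: 2.6
position: [0.4002, 0.0099, 0.2756]
ee_rot: [[-0.79, 0.06, 0.61], [-0.365, 0.753, -0.547], [-0.492, -0.655, -0.573]]
force: [1.4, -13.4, -19.7]
width: 0.499
gripper_force: 0.0
```

Request:
carry_out:
  rows:
    - {"dp": [0,0,0],"turn": [0.076,-0.097,-0.062],"fingers": 0.5}
    - {"dp": [0,0,0],"turn": [0,0,0],"fingers": 0.5}
    - {"dp": [0,0,0],"turn": [0,0,0],"fingers": 0.5}

```text
time_s: 2.85
position: [0.4008, 0.0068, 0.2804]
ee_rot: [[-0.781, 0.071, 0.62], [-0.367, 0.752, -0.548], [-0.505, -0.656, -0.561]]
force: [0.4, -0.0, -0.8]
width: 0.502
gripper_force: 0.0
```

Run:
```python
from h import *
where()
R=swing(YAW,45,45);P=bailpt(-.034,0)
legs(P-.085*R[:,2],R)
```

```text
2.85 [0.401 0.007 0.28 ] 
 [[-0.781  0.071  0.62 ]
 [-0.367  0.752 -0.548]
 [-0.505 -0.656 -0.561]] 
F [ 0.411 -0.036 -0.785] 0.5024791039257267 0.0 [-0.641 -0.237 -0.19   2.501  1.063  1.162  0.331]
turn total [ 0.061 -0.073 -0.066] n 1 each [ 0.061 -0.073 -0.066]
then shift total [1.174 0.841 1.688] n 5 each [0.235 0.168 0.338]
```

Run:
```python
from h import *
s=r.sense();R0=s["ee_rot"];p0=s["position"]
q=np.array([.52,-.02,.24]);print("first",R0.T@(q-p0)/.075)
R=swing(YAW,0,45);P=bailpt(0,0);print(P,R)
legs(P-.085*R[:,2],R,p0=q)
```

```text
first [-0.839  0.197  1.484]
[ 0.514 -0.088  0.086] [[-0.996  0.062 -0.062]
 [ 0.087  0.704 -0.704]
 [ 0.    -0.707 -0.707]]
turn total [ 0.083  0.927 -0.038] n 7 each [ 0.012  0.132 -0.005]
then shift total [-0.003  0.805  0.965] n 3 each [-0.001  0.268  0.322]
```

Request:
carry_out:
  rows:
    - {"dp": [-0.17,0.04,0.3],"turn": [0,0,0],"fingers": 0.5}
    - {"dp": [-0.17,0.04,0.3],"turn": [0,0,0],"fingers": 0.5}
    - {"dp": [-0.17,0.04,0.3],"turn": [0,0,0],"fingers": 0.5}
    - {"dp": [-0.17,0.04,0.3],"turn": [0,0,0],"fingers": 0.5}
    - {"dp": [-0.17,0.04,0.3],"turn": [0,0,0],"fingers": 0.5}

```text
time_s: 3.27
position: [0.523, -0.0194, 0.2396]
ee_rot: [[-0.78, 0.07, 0.621], [-0.368, 0.752, -0.547], [-0.506, -0.656, -0.561]]
force: [-0.1, -0.1, 1.2]
width: 0.503
gripper_force: 0.0
```

Request:
carry_out:
  rows:
    - {"dp": [0,0,0],"turn": [0.012,0.132,-0.005],"fingers": 0.6}
    - {"dp": [0,0,0],"turn": [0.012,0.132,-0.005],"fingers": 0.6}
    - {"dp": [0,0,0],"turn": [0.012,0.132,-0.005],"fingers": 0.6}
    - {"dp": [0,0,0],"turn": [0.012,0.132,-0.005],"fingers": 0.6}
    - {"dp": [0,0,0],"turn": [0.012,0.132,-0.005],"fingers": 0.6}

```text
time_s: 3.68
position: [0.522, -0.0179, 0.2407]
ee_rot: [[-0.987, 0.07, 0.146], [-0.052, 0.717, -0.695], [-0.153, -0.693, -0.704]]
force: [-0.8, -0.6, 0.5]
width: 0.402
gripper_force: 0.0
```

Request:
carry_out:
  rows:
    - {"dp": [0,0,0],"turn": [0.012,0.132,-0.005],"fingers": 0.6}
    - {"dp": [0,0,0],"turn": [0.012,0.132,-0.005],"fingers": 0.6}
    - {"dp": [0,0,0],"turn": [0,0,0],"fingers": 0.6}
    - {"dp": [0,0,0],"turn": [0,0,0],"fingers": 0.6}

```text
time_s: 4.02
position: [0.5226, -0.0187, 0.2399]
ee_rot: [[-0.996, 0.064, -0.057], [0.085, 0.703, -0.706], [-0.005, -0.708, -0.706]]
force: [0.2, -0.0, 0.1]
width: 0.397
gripper_force: 0.0
```

Run:
```python
from h import *
where()
R=swing(YAW,0,45);P=bailpt(0,0)
legs(P-.085*R[:,2],R)
f=r.grab_frame("wrist");cv2.imwrite("pics/w1.png",f["color"]);print(proj(f,[P,C,bailpt(-.05,0),bailpt(.05,0)]))
```

```text
4.0167 [ 0.523 -0.019  0.24 ] 
 [[-0.996  0.064 -0.057]
 [ 0.085  0.703 -0.706]
 [-0.005 -0.708 -0.706]] 
F [ 0.194 -0.001  0.054] 0.39696868328352924 0.0 [-0.453  0.35   0.033  1.864  0.669  1.415  0.786]
turn total [-0.002  0.006 -0.003] n 1 each [-0.002  0.006 -0.003]
then shift total [0.03  0.789 0.979] n 3 each [0.01  0.263 0.326]
[[388.328 211.836]
 [307.31  195.724]
 [338.125 145.648]
 [336.494 253.224]]
```

View pics/w1.png

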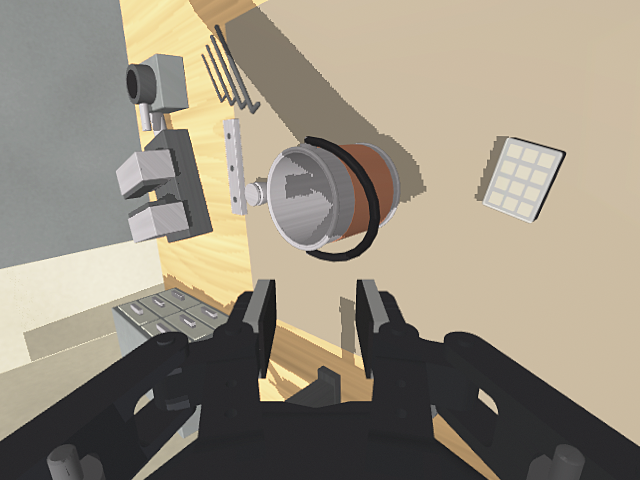

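The wrist view shows the bail bar with its outermost centreline near (376,205) and its ends near (309,140) and (313,257). My prediction put the crown at (388,212), so I'll correct for that.

Run:
```python
from h import *
f=r.grab_frame("wrist");g=cv2.cvtColor(f["color"],cv2.COLOR_BGR2GRAY)
m=(g<50).astype(np.uint8);m[265:]=0;m[:,:295]=0;m[:,420:]=0;m[:130]=0
n,l,st,_=cv2.connectedComponentsWithStats(m);k=1+np.argmax(st[1:,4]);print(st[k])
ys,xs=np.where(l==k)
w=onz(f,np.c_[xs,ys],.086)[:,:2]
# bar skeleton pts to ellipse fit via known shape: least squares on x,y,yaw,
from scipy.optimize import least_squares
def res(q):
    d=(w-q[:2])@Rz(np.degrees(q[2]))[:2,:2]
    d=d[d[:,1]>-.03] if 0 else d
    return np.hypot(d[:,0]/.055,d[:,1]/.095)-1
o=least_squares(res,[.506,-.183,-.087],loss="soft_l1",f_scale=.05);print(o.x,np.degrees(o.x[2]),np.std(o.fun)*.06)
print(w.min(0),w.max(0), onz(f,[(376,205)],.086))
```

```text
[ 304  137   76  125 1789]
[ 0.505 -0.193 -0.225] -12.869746720144837 0.002630575112392379
[ 0.449 -0.19 ] [ 0.568 -0.097] [[ 0.508 -0.1    0.086]]
```

Run:
```python
from h import *
import pickle
from scipy.optimize import least_squares
t=pickle.load(open("f0.pkl","rb"))["top"];f=r.grab_frame("wrist");s=r.grab_frame("scene")
print("rim w",onz(f,[(303,197)],.1),"insertbox corner etc", onz(f,[(255,195)],.042))
def mask(f,x0,y0,x1,y1,th):
    g=cv2.cvtColor(f["color"],cv2.COLOR_BGR2GRAY);m=np.zeros_like(g);m[y0:y1,x0:x1]=g[y0:y1,x0:x1]<th
    n,l,st,_=cv2.connectedComponentsWithStats(m);k=1+np.argmax(st[1:,4]);print(st[k]);return np.argwhere(l==k)[:,::-1].astype(float)
mw=mask(f,295,130,420,265,50);mt=mask(t,335,260,395,322,55);ms=mask(s,310,215,360,250,60)
# joint fit: ear centre x,y, yaw, bail angle ; distance in bail plane
def res(q):
    A=Rz(np.degrees(q[2]));a=q[3]
    B=A@np.c_[[1,0,0],[0,np.cos(a),np.sin(a)],[0,-np.sin(a),np.cos(a)]];c0=np.array([q[0],q[1],.086]);o=[]
    for F,m in((f,mw),(t,mt),(s,ms)):
        c,d=ray(F,m);c=(c-c0)@B;d=d@B;p=c+d*(-c[2]/d[:,2])[:,None]
        o.append((np.hypot(p[:,0]/.055,p[:,1]/.095)-1)/np.sqrt(len(m)))
    return np.concatenate(o)
o=least_squares(res,[.506,-.183,-.1,0.05],loss="soft_l1",f_scale=.005);print(o.x,np.degrees(o.x[2:]),o.cost)
n=np.cumsum([0,len(mw),len(mt),len(ms)]);print([np.sqrt((o.fun[a:b]**2).sum()) for a,b in zip(n,n[1:])])
```

```text
rim w [[ 0.503 -0.173  0.1  ]] insertbox corner etc [[ 0.518 -0.334  0.042]]
[ 304  138   76  125 1795]
[344 267  44  51 307]
[316 215  42  35 355]
[ 0.513 -0.182  0.071  0.182] [ 4.066 10.454] 0.01334985440477248
[np.float64(0.04761924094349348), np.float64(0.053471131844807715), np.float64(0.22883701725371222)]
```

Run:
```python
from h import *
import pickle
from scipy.optimize import least_squares
t=pickle.load(open("f0.pkl","rb"))["top"];f=r.grab_frame("wrist")
def mask(f,x0,y0,x1,y1,th):
    g=cv2.cvtColor(f["color"],cv2.COLOR_BGR2GRAY);m=np.zeros_like(g);m[y0:y1,x0:x1]=g[y0:y1,x0:x1]<th
    n,l,st,_=cv2.connectedComponentsWithStats(m);k=1+np.argmax(st[1:,4]);return np.argwhere(l==k)[:,::-1].astype(float)
mw=mask(f,295,130,420,265,50);mt=mask(t,335,260,395,322,55)
S=((f,mw),(t,mt))
def res(q,S=S):
    A=Rz(np.degrees(q[2]));a=q[3]
    B=A@np.c_[[1,0,0],[0,np.cos(a),np.sin(a)],[0,-np.sin(a),np.cos(a)]];c0=np.array([q[0],q[1],.086]);o=[]
    for F,m in S:
        c,d=ray(F,m);c=(c-c0)@B;d=d@B;p=c+d*(-c[2]/d[:,2])[:,None]
        o.append((np.hypot(p[:,0]/.055,p[:,1]/.095)-1)/np.sqrt(len(m)))
    return np.concatenate(o)
for T in (S,S[:1],S[1:]):
    fix=len(T)<2
    o=least_squares(lambda q:np.r_[res(q,T),(q[3] if fix else 0)],[.506,-.183,-.1,0.05]);print(o.x,np.degrees(o.x[2:]),np.sqrt(2*o.cost))
```

```text
[ 0.509 -0.183 -0.075  0.18 ] [-4.32  10.298] 0.0584436360915803
[ 0.505 -0.193 -0.228  0.003] [-13.087   0.191] 0.04504754841227469
[ 0.509 -0.184 -0.096 -0.   ] [-5.515 -0.001] 0.04337962267572588
```

```bash
sed -i 's/^C=.*/C=np.array([.508,-.183,.086]);YAW=-4.5/' h.py
python3 - <<'E'
from h import *
R=swing(YAW,0,45);P=bailpt(0,10);print(P)
legs(P+.005*R[:,2],R)
# arc
p=P+.005*R[:,2];out=[]
for k in range(1,17):
    R2=swing(YAW,0,45-45*k/16);p2=bailpt(0,10+5*k)+.005*R2[:,2]
    d=np.round(R.T@(p2-p)/.075,2);p=p+R@d*.075
    a=np.round(Rot.from_matrix(R.T@R2).as_rotvec()/np.radians(45),3);R=R@Rot.from_rotvec(a*np.radians(45)).as_matrix()
    out.append((d.tolist(),a.tolist()))
for o in out:print(o)
print(p,R)
E
```

```text
[ 0.515 -0.09   0.102]
turn total [ 0.001 -0.    -0.008] n 1 each [ 0.001 -0.    -0.008]
then shift total [-0.001  0.62   2.042] n 5 each [-0.     0.124  0.408]
([0.0, -0.09, -0.06], [-0.062, -0.0, 0.0])
([0.0, -0.09, -0.06], [-0.063, 0.0, 0.0])
([0.0, -0.1, -0.05], [-0.062, 0.0, -0.0])
([0.0, -0.09, -0.05], [-0.063, 0.0, 0.0])
([0.0, -0.1, -0.04], [-0.062, -0.0, 0.0])
([0.0, -0.1, -0.04], [-0.063, -0.0, -0.0])
([-0.0, -0.1, -0.04], [-0.063, 0.0, 0.0])
([0.0, -0.1, -0.03], [-0.062, -0.0, 0.0])
([-0.0, -0.11, -0.03], [-0.063, -0.0, 0.0])
([0.0, -0.1, -0.02], [-0.062, -0.0, 0.0])
([0.0, -0.11, -0.02], [-0.063, -0.0, 0.0])
([0.0, -0.1, -0.02], [-0.062, -0.0, 0.0])
([0.0, -0.11, -0.01], [-0.063, -0.0, 0.0])
([-0.0, -0.11, -0.01], [-0.062, -0.0, 0.0])
([-0.0, -0.1, -0.0], [-0.063, -0.0, 0.0])
([-0.0, -0.11, -0.0], [-0.062, -0.0, 0.0])
[ 0.508 -0.183  0.176] [[-0.997  0.078 -0.   ]
 [ 0.078  0.997  0.   ]
 [ 0.    -0.    -1.   ]]
```

Request:
carry_out:
  rows:
    - {"dp": [0,0.31,0.2],"turn": [0,0,0],"fingers": 0.53}
    - {"dp": [0,0.31,0.3],"turn": [0,0,0],"fingers": 0.53}
    - {"dp": [0,0,0.4],"turn": [0,0,0],"fingers": 0.53}
    - {"dp": [0,0,0.3],"turn": [0,0,0],"fingers": 0.53}

```text
time_s: 4.6
position: [0.5183, -0.0484, 0.1417]
ee_rot: [[-0.997, 0.059, -0.056], [0.081, 0.706, -0.704], [-0.002, -0.706, -0.708]]
force: [0.3, -1.1, 0.1]
width: 0.468
gripper_force: 0.0
```

Run:
```python
from h import *
where()
s=r.grab_frame("scene");f=r.grab_frame("wrist");R=r.sense()["ee_rot"]
a=cv2.resize(s["color"][170:290,270:390],(600,600),interpolation=cv2.INTER_CUBIC)
b=cv2.resize(f["color"],(800,600))[:,200:400]
cv2.imwrite("pics/ins.png",np.hstack([a,b]))
```

```text
4.6 [ 0.518 -0.048  0.142] 
 [[-0.997  0.059 -0.056]
 [ 0.081  0.706 -0.704]
 [-0.002 -0.706 -0.708]] 
F [ 0.309 -1.12   0.092] 0.46840231895750695 0.0 [-0.417  0.47   0.044  1.944  0.716  1.234  0.691]
```

View pics/ins.png

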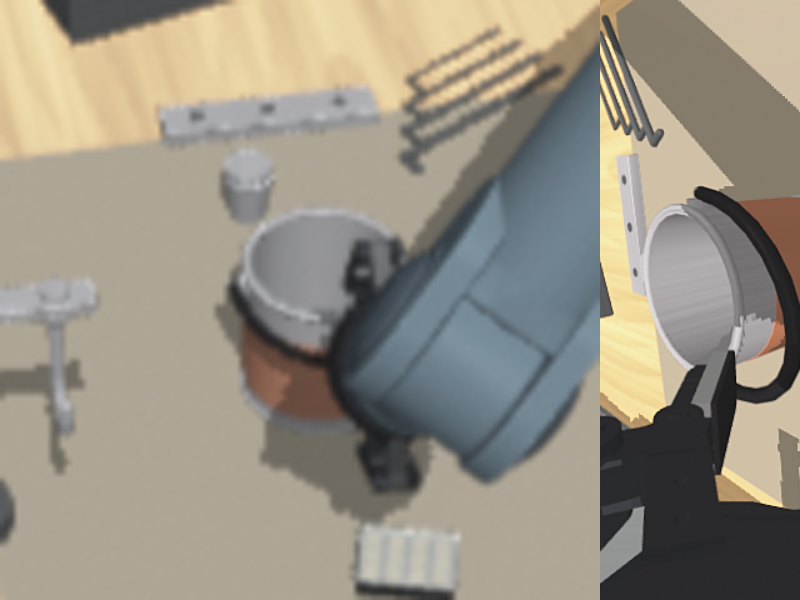

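The scene crop shows the gripper over the tin, with the fingers straddling the bail. In the wrist crop the inner finger is near the rim and the bar is to its right. I'll check the crown's height by casting a ray at the closest view.

Run:
```python
from h import *
f=r.grab_frame("wrist");g=cv2.cvtColor(f["color"],cv2.COLOR_BGR2GRAY)
m=(g<55).astype(np.uint8);m[:140]=0;m[330:]=0
for v in (200,215,230,245,260):
    xs=np.where(m[v,280:420])[0]+280; print(v,(xs.min(),xs.max(),len(xs)) if len(xs) else None)
    if len(xs):
        c,d=ray(f,[(xs.mean(),v)])
        for X in (.505,.515): print("   at x",X,(c+d[0]*(X-c[0])/d[0][0]), "z=.086/.102:",onz(f,[(xs.mean(),v)],.086)[0],onz(f,[(xs.mean(),v)],.102)[0])
print("cam",-np.array(f["R"]).T@f["t"], proj(f,[bailpt(0,10),bailpt(0,0)]))
```

```text
200 (np.int64(288), np.int64(303), 16)
   at x 0.505 [ 0.505 -0.248 -0.023] z=.086/.102: [ 0.483 -0.123  0.086] [ 0.479 -0.105  0.102]
   at x 0.515 [ 0.515 -0.304 -0.072] z=.086/.102: [ 0.483 -0.123  0.086] [ 0.479 -0.105  0.102]
215 (np.int64(296), np.int64(311), 16)
   at x 0.505 [ 0.505 -0.173  0.035] z=.086/.102: [ 0.492 -0.117  0.086] [ 0.487 -0.099  0.102]
   at x 0.515 [ 0.515 -0.215 -0.003] z=.086/.102: [ 0.492 -0.117  0.086] [ 0.487 -0.099  0.102]
230 (np.int64(302), np.int64(316), 15)
   at x 0.505 [ 0.505 -0.128  0.072] z=.086/.102: [ 0.5   -0.113  0.086] [ 0.495 -0.096  0.102]
   at x 0.515 [ 0.515 -0.161  0.041] z=.086/.102: [ 0.5   -0.113  0.086] [ 0.495 -0.096  0.102]
245 (np.int64(306), np.int64(321), 16)
   at x 0.505 [ 0.505 -0.098  0.097] z=.086/.102: [ 0.509 -0.11   0.086] [ 0.503 -0.093  0.102]
   at x 0.515 [ 0.515 -0.125  0.071] z=.086/.102: [ 0.509 -0.11   0.086] [ 0.503 -0.093  0.102]
260 (np.int64(309), np.int64(323), 15)
   at x 0.505 [ 0.505 -0.077  0.116] z=.086/.102: [ 0.519 -0.108  0.086] [ 0.511 -0.092  0.102]
   at x 0.515 [ 0.515 -0.1    0.094] z=.086/.102: [ 0.519 -0.108  0.086] [ 0.511 -0.092  0.102]
cam [0.453 0.046 0.233] [[318.106 267.741]
 [340.416 260.709]]
```

The 10° bail model is confirmed: the crown projects to (318,268), and the bar is at about x = 317 there. Insert, then narrow the cage.

Request:
carry_out:
  rows:
    - {"dp": [0,0,0.2],"turn": [0,0,0],"fingers": 0.57}
    - {"dp": [0,0,0.2],"turn": [0,0,0],"fingers": 0.57}
    - {"dp": [0,0,0.2],"turn": [0,0,0],"fingers": 0.57}
    - {"dp": [0,0,0.2],"turn": [0,0,0],"fingers": 0.57}

```text
time_s: 5.08
position: [0.5182, -0.0891, 0.1022]
ee_rot: [[-0.997, 0.063, -0.052], [0.082, 0.707, -0.703], [-0.008, -0.704, -0.71]]
force: [0.4, 0.5, -0.6]
width: 0.434
gripper_force: 0.0
```

Request:
carry_out:
  rows:
    - {"dp": [0,0,0],"turn": [0,0,0],"fingers": 0.65}
    - {"dp": [0,0,0],"turn": [0,0,0],"fingers": 0.7}
    - {"dp": [0,0,0],"turn": [0,0,0],"fingers": 0.75}
    - {"dp": [0,0,0],"turn": [0,0,0],"fingers": 0.8}
    - {"dp": [0,0,0],"turn": [0,0,0],"fingers": 0.82}
  squeeze: 20

```text
time_s: 5.5
position: [0.5175, -0.0895, 0.1017]
ee_rot: [[-0.997, 0.063, -0.054], [0.082, 0.706, -0.703], [-0.006, -0.705, -0.709]]
force: [-1.2, -0.0, 0.4]
width: 0.182
gripper_force: 0.0
```

Run:
```python
from h import *
where()
s=r.grab_frame("scene");f=r.grab_frame("wrist")
a=cv2.resize(s["color"][190:270,290:370],(400,400),interpolation=cv2.INTER_CUBIC)
b=cv2.resize(f["color"],(533,400))[:,100:500]
cv2.imwrite("pics/ins2.png",np.hstack([a,b]));print(bailpt(0,10)+.005*swing(YAW,0,45)[:,2])
```

```text
5.5 [ 0.518 -0.089  0.102] 
 [[-0.997  0.063 -0.054]
 [ 0.082  0.706 -0.703]
 [-0.006 -0.705 -0.709]] 
F [-1.162 -0.049  0.419] 0.18213462497812954 0.00017449142887926428 [-0.373  0.521  0.074  1.983  0.767  1.126  0.666]
[ 0.515 -0.093  0.099]
```

View pics/ins2.png

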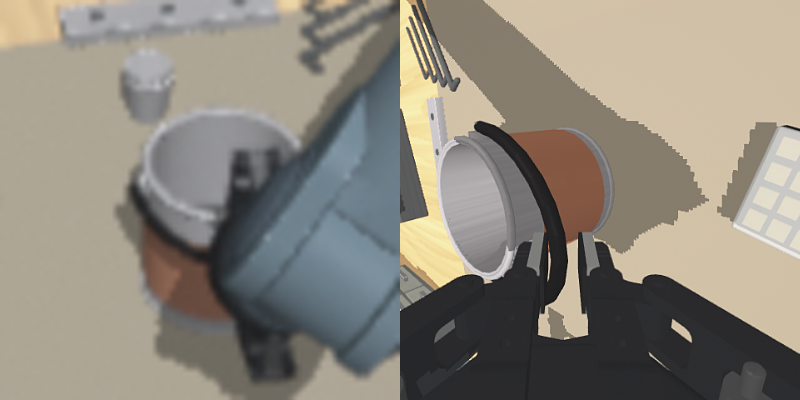

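The bar passes between the pads (about x=555 in the right half), so it is caged. Now swing it up along the arc.

Request:
carry_out:
  rows:
    - {"dp": [0,-0.09,-0.05],"turn": [-0.062,0,0],"fingers": 0.83}
    - {"dp": [0,-0.09,-0.05],"turn": [-0.063,0,0],"fingers": 0.83}
    - {"dp": [0,-0.1,-0.04],"turn": [-0.062,0,0],"fingers": 0.83}
    - {"dp": [0,-0.09,-0.04],"turn": [-0.063,0,0],"fingers": 0.83}

```text
time_s: 5.93
position: [0.5158, -0.1019, 0.1296]
ee_rot: [[-0.997, 0.071, -0.041], [0.082, 0.831, -0.55], [-0.005, -0.552, -0.834]]
force: [-0.8, 0.5, 0.3]
width: 0.169
gripper_force: 0.3
```

Request:
carry_out:
  rows:
    - {"dp": [0,-0.1,-0.04],"turn": [-0.062,0,0],"fingers": 0.83}
    - {"dp": [0,-0.1,-0.04],"turn": [-0.063,0,0],"fingers": 0.83}
    - {"dp": [0,-0.1,-0.04],"turn": [-0.063,0,0],"fingers": 0.83}
    - {"dp": [0,-0.1,-0.03],"turn": [-0.062,0,0],"fingers": 0.83}

```text
time_s: 6.27
position: [0.5139, -0.123, 0.1545]
ee_rot: [[-0.997, 0.079, -0.026], [0.083, 0.922, -0.378], [-0.005, -0.379, -0.925]]
force: [-0.2, 0.0, -0.0]
width: 0.162
gripper_force: 0.2
```

Request:
carry_out:
  rows:
    - {"dp": [0,-0.11,-0.03],"turn": [-0.063,0,0],"fingers": 0.83}
    - {"dp": [0,-0.1,-0.02],"turn": [-0.062,0,0],"fingers": 0.83}
    - {"dp": [0,-0.11,-0.02],"turn": [-0.063,0,0],"fingers": 0.83}
    - {"dp": [0,-0.1,-0.02],"turn": [-0.062,0,0],"fingers": 0.83}

```text
time_s: 6.6
position: [0.5113, -0.1511, 0.1707]
ee_rot: [[-0.996, 0.083, -0.011], [0.084, 0.978, -0.191], [-0.005, -0.191, -0.981]]
force: [-0.1, 0.2, 0.2]
width: 0.174
gripper_force: 0.1
```

Request:
carry_out:
  rows:
    - {"dp": [0,-0.11,-0.01],"turn": [-0.063,0,0],"fingers": 0.83}
    - {"dp": [0,-0.11,-0.01],"turn": [-0.062,0,0],"fingers": 0.83}
    - {"dp": [0,-0.1,0],"turn": [-0.063,0,0],"fingers": 0.83}
    - {"dp": [0,-0.11,0],"turn": [-0.062,0,0],"fingers": 0.83}

```text
time_s: 6.93
position: [0.5086, -0.1827, 0.176]
ee_rot: [[-0.996, 0.083, 0.005], [0.083, 0.997, 0.003], [-0.005, 0.004, -1.0]]
force: [-0.2, 0.0, 0.1]
width: 0.169
gripper_force: 0.1
```

Run:
```python
from h import *
where()
s=r.grab_frame("scene");f=r.grab_frame("wrist");t=r.grab_frame("top")
a=cv2.resize(s["color"][180:260,290:370],(400,400),interpolation=cv2.INTER_CUBIC)
b=cv2.resize(f["color"],(533,400))[:,100:500]
cv2.imwrite("pics/up.png",np.hstack([a,b]));print(bailpt(0,90)+[0,0,-.005])
```

```text
6.9333 [ 0.509 -0.183  0.176] 
 [[-0.996  0.083  0.005]
 [ 0.083  0.997  0.003]
 [-0.005  0.004 -1.   ]] 
F [-0.205  0.029  0.074] 0.168799412797818 0.10179516160860658 [ 0.236  0.252  0.04   1.931 -0.018  0.955  1.772]
[ 0.508 -0.183  0.176]
```

View pics/up.png

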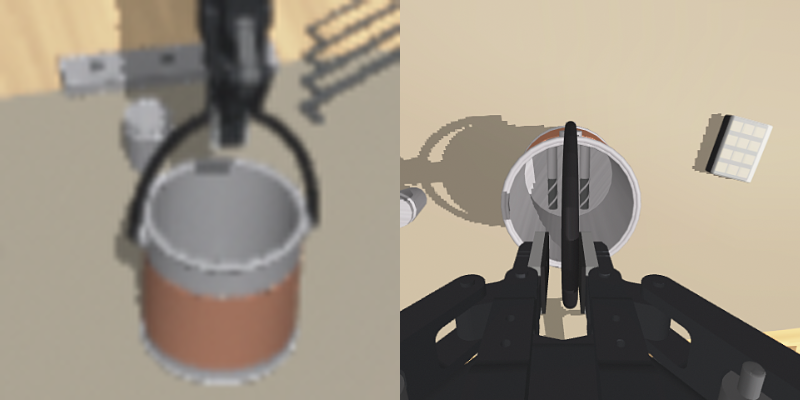

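The bail stands upright between the pads and the tin hasn't moved. Next I slide along the bail, still caging it, to the tilted carry grip at u = -34 mm.

```bash
cat >> h.py <<'E'
def rows(p,R,n):
    s=r.sense();q=s["position"];Q=s["ee_rot"];rv=Rot.from_matrix(Q.T@R).as_rotvec();p0,Q0=q,Q
    for k in range(1,n+1):
        R2=Q0@Rot.from_rotvec(rv*k/n).as_matrix();p2=p0+(p-p0)*k/n
        d=np.round(Q.T@(p2-q)/.075,2);q=q+Q@d*.075
        a=np.round(Rot.from_matrix(Q.T@R2).as_rotvec()/np.radians(45),3);Q=Q@Rot.from_rotvec(a*np.radians(45)).as_matrix()
        print(d.tolist(),a.tolist())
    print("end",q,p)
E
python3 - <<'E'
from h import *
R=carryR(YAW,45);rows(bailpt(-.034,90)+.005*R[:,2],R,9)
E
```

```text
[0.05, 0.0, 0.03] [-0.001, -0.111, -0.001]
[0.04, 0.0, 0.02] [-0.0, -0.11, -0.002]
[0.05, 0.01, 0.02] [-0.001, -0.111, -0.001]
[0.05, -0.0, 0.01] [-0.0, -0.11, -0.001]
[0.05, 0.0, 0.01] [-0.001, -0.111, -0.002]
[0.06, 0.0, 0.01] [-0.001, -0.11, -0.001]
[0.05, 0.01, -0.0] [-0.0, -0.111, -0.001]
[0.05, -0.0, -0.0] [-0.001, -0.111, -0.002]
[0.05, 0.0, -0.01] [-0.0, -0.11, -0.001]
end [ 0.478 -0.181  0.157] [ 0.478 -0.181  0.157]
```

Request:
carry_out:
  rows:
    - {"dp": [0.05,0,0.03],"turn": [0,-0.111,-0.001],"fingers": 0.75}
    - {"dp": [0.04,0,0.02],"turn": [0,-0.11,-0.002],"fingers": 0.72}
    - {"dp": [0.05,0.01,0.02],"turn": [0,-0.111,-0.001],"fingers": 0.72}
    - {"dp": [0.05,0,0.01],"turn": [0,-0.11,-0.001],"fingers": 0.72}
    - {"dp": [0.05,0,0.01],"turn": [0,-0.111,-0.002],"fingers": 0.72}

```text
time_s: 7.5
position: [0.492, -0.1782, 0.1657]
ee_rot: [[-0.901, 0.075, 0.427], [0.067, 0.997, -0.033], [-0.428, -0.001, -0.904]]
force: [0.3, 0.7, 0.7]
width: 0.281
gripper_force: 0.0
```

```bash
python3 -c "
from h import *
where()"
```

```text
7.5 [ 0.492 -0.178  0.166] 
 [[-0.901  0.075  0.427]
 [ 0.067  0.997 -0.033]
 [-0.428 -0.001 -0.904]] 
F [0.294 0.683 0.704] 0.2805813567465603 0.0 [ 0.332  0.05   0.001  2.271 -0.278  0.404  2.062]
```

Run:
```python
from h import *
R=carryR(YAW,34);rows(bailpt(-.038,90)+.005*R[:,2],R,3)
```

```text
[0.1, -0.02, 0.03] [0.0, -0.064, 0.001]
[0.11, -0.01, 0.01] [0.001, -0.064, 0.002]
[0.11, -0.02, 0.02] [-0.0, -0.064, 0.001]
end [ 0.473 -0.18   0.15 ] [ 0.473 -0.18   0.151]
```

Request:
carry_out:
  rows:
    - {"dp": [0.1,-0.02,0.03],"turn": [0,-0.064,0.001],"fingers": 0.72}
    - {"dp": [0.11,-0.01,0.01],"turn": [0,-0.064,0.002],"fingers": 0.72}
    - {"dp": [0.11,-0.02,0.02],"turn": [0,-0.064,0.001],"fingers": 0.72}
    - {"dp": [0,0,0],"turn": [0,0,0],"fingers": 0.72}

```text
time_s: 7.83
position: [0.4726, -0.178, 0.1499]
ee_rot: [[-0.843, 0.077, 0.533], [0.07, 0.997, -0.034], [-0.534, 0.008, -0.846]]
force: [0.2, 0.6, -1.1]
width: 0.283
gripper_force: 0.0
```

Request:
carry_out:
  rows:
    - {"dp": [0,0,0],"turn": [0,0,0],"fingers": 0.82}
    - {"dp": [0,0,0],"turn": [0,0,0],"fingers": 0.9}
    - {"dp": [0,0,0],"turn": [0,0,0],"fingers": 1}
    - {"dp": [0,0,0],"turn": [0,0,0],"fingers": 1}
    - {"dp": [0,0,0],"turn": [0,0,0],"fingers": 1}
  squeeze: 100

```text
time_s: 8.25
position: [0.4773, -0.1804, 0.1536]
ee_rot: [[-0.84, 0.076, 0.538], [0.067, 0.997, -0.037], [-0.539, 0.005, -0.842]]
force: [-0.9, 2.0, 3.7]
width: 0.059
gripper_force: 97.7
```

Run:
```python
from h import *
where()
s=r.grab_frame("scene");f=r.grab_frame("wrist")
a=cv2.resize(s["color"][180:260,290:370],(400,400),interpolation=cv2.INTER_CUBIC)
b=cv2.resize(f["color"],(533,400))[:,100:500]
cv2.imwrite("pics/grip.png",np.hstack([a,b]))
```

```text
8.25 [ 0.477 -0.18   0.154] 
 [[-0.84   0.076  0.538]
 [ 0.067  0.997 -0.037]
 [-0.539  0.005 -0.842]] 
F [-0.891  2.036  3.701] 0.059207581291935873 97.72910535335541 [ 0.413  0.029 -0.032  2.382 -0.741  0.247  2.553]
```

View pics/grip.png

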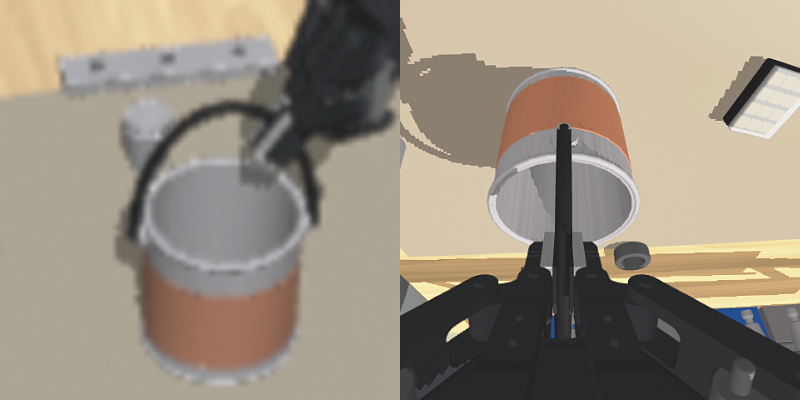

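The wrist crop shows the bar clamped centrally between the pads with the tin upright. Lift.

Request:
carry_out:
  rows:
    - {"dp": [-0.03,0,-0.04],"turn": [0,0,0],"fingers": 1}
    - {"dp": [-0.05,0,-0.08],"turn": [0,0,0],"fingers": 1}
    - {"dp": [-0.08,0,-0.12],"turn": [0,0,0],"fingers": 1}
    - {"dp": [-0.09,0,-0.13],"turn": [0,0,0],"fingers": 1}
    - {"dp": [-0.09,0,-0.13],"turn": [0,0,0],"fingers": 1}

```text
time_s: 8.77
position: [0.4751, -0.1807, 0.1958]
ee_rot: [[-0.843, 0.078, 0.532], [0.069, 0.997, -0.036], [-0.533, 0.006, -0.846]]
force: [0.0, 0.6, -3.0]
width: 0.057
gripper_force: 97.7
```

Request:
carry_out:
  rows:
    - {"dp": [-0.09,0,-0.13],"turn": [0,0,0],"fingers": 1}
    - {"dp": [-0.09,0,-0.13],"turn": [0,0,0],"fingers": 1}
    - {"dp": [-0.07,0,-0.11],"turn": [0,0,0],"fingers": 1}
    - {"dp": [-0.04,0,-0.06],"turn": [0,0,0],"fingers": 1}
    - {"dp": [0,0,0],"turn": [0,0,0],"fingers": 1}

```text
time_s: 9.18
position: [0.4784, -0.1819, 0.2375]
ee_rot: [[-0.84, 0.078, 0.537], [0.068, 0.997, -0.038], [-0.539, 0.004, -0.842]]
force: [1.0, -0.7, -3.5]
width: 0.057
gripper_force: 97.8
```

Run:
```python
from h import *
where()
s=r.grab_frame("scene");f=r.grab_frame("wrist")
a=cv2.resize(s["color"][160:260,290:390],(400,400),interpolation=cv2.INTER_CUBIC)
b=cv2.resize(f["color"],(533,400))[:,100:500]
cv2.imwrite("pics/lift.png",np.hstack([a,b]))
```

```text
9.1833 [ 0.478 -0.182  0.238] 
 [[-0.84   0.078  0.537]
 [ 0.068  0.997 -0.038]
 [-0.539  0.004 -0.842]] 
F [ 1.046 -0.741 -3.54 ] 0.0565289911899417 97.75721490383148 [ 0.438 -0.125 -0.052  2.304 -0.409  0.448  2.199]
```

View pics/lift.png

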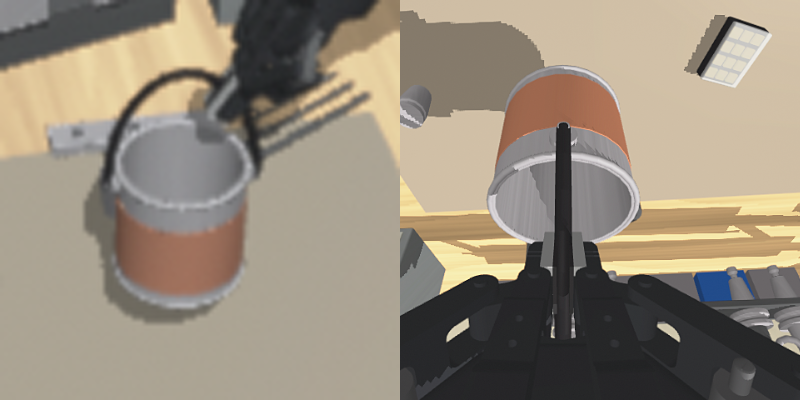

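The tin is held level with no twist in the grip. Carry it towards (0.60, 0.10).

Request:
carry_out:
  rows:
    - {"dp": [-0.02,0.06,0.01],"turn": [0,0,0],"fingers": 1}
    - {"dp": [-0.03,0.12,0.02],"turn": [0,0,0],"fingers": 1}
    - {"dp": [-0.04,0.18,0.02],"turn": [0,0,0],"fingers": 1}
    - {"dp": [-0.05,0.22,0.03],"turn": [0,0,0],"fingers": 1}
    - {"dp": [-0.05,0.22,0.03],"turn": [0,0,0],"fingers": 1}

```text
time_s: 9.7
position: [0.4987, -0.122, 0.2365]
ee_rot: [[-0.841, 0.079, 0.535], [0.07, 0.997, -0.037], [-0.536, 0.006, -0.844]]
force: [0.4, -0.6, -4.1]
width: 0.055
gripper_force: 97.7
```

Request:
carry_out:
  rows:
    - {"dp": [-0.05,0.22,0.03],"turn": [0,0,0],"fingers": 1}
    - {"dp": [-0.05,0.22,0.03],"turn": [0,0,0],"fingers": 1}
    - {"dp": [-0.05,0.22,0.03],"turn": [0,0,0],"fingers": 1}
    - {"dp": [-0.05,0.22,0.03],"turn": [0,0,0],"fingers": 1}
    - {"dp": [-0.05,0.22,0.03],"turn": [0,0,0],"fingers": 1}

```text
time_s: 10.12
position: [0.5269, -0.041, 0.2375]
ee_rot: [[-0.842, 0.078, 0.535], [0.069, 0.997, -0.037], [-0.536, 0.006, -0.844]]
force: [0.5, -0.1, -4.8]
width: 0.061
gripper_force: 97.7
```

Request:
carry_out:
  rows:
    - {"dp": [-0.04,0.22,0.02],"turn": [0,0,0],"fingers": 1}
    - {"dp": [-0.04,0.22,0.02],"turn": [0,0,0],"fingers": 1}
    - {"dp": [-0.04,0.22,0.02],"turn": [0,0,0],"fingers": 1}
    - {"dp": [-0.04,0.22,0.02],"turn": [0,0,0],"fingers": 1}
    - {"dp": [-0.04,0.22,0.02],"turn": [0,0,0],"fingers": 1}

```text
time_s: 10.53
position: [0.5499, 0.0398, 0.2398]
ee_rot: [[-0.841, 0.079, 0.535], [0.07, 0.997, -0.037], [-0.536, 0.006, -0.844]]
force: [0.4, 0.3, -3.1]
width: 0.056
gripper_force: 97.7
```

Request:
carry_out:
  rows:
    - {"dp": [-0.04,0.2,0.02],"turn": [0,0,0],"fingers": 1}
    - {"dp": [-0.04,0.16,0.02],"turn": [0,0,0],"fingers": 1}
    - {"dp": [-0.02,0.12,0.01],"turn": [0,0,0],"fingers": 1}
    - {"dp": [-0.01,0.08,0.01],"turn": [-0.019,0,-0.03],"fingers": 1}
    - {"dp": [0,0.04,0.01],"turn": [-0.019,0,-0.03],"fingers": 1}

```text
time_s: 10.95
position: [0.5635, 0.0853, 0.2405]
ee_rot: [[-0.843, 0.018, 0.537], [0.019, 1.0, -0.004], [-0.537, 0.007, -0.843]]
force: [-0.2, -0.3, -4.0]
width: 0.059
gripper_force: 97.6
```

```bash
cat >> h.py <<'E'
def crown(): # predicted crown from the grip (u=-36 mm, 23 mm below crown)
    s=r.sense();R=s["ee_rot"];e=np.r_[R[1,1],-R[0,1],0];e/=np.linalg.norm(e)
    return s["position"]-.005*R[:,2]+.036*e+[0,0,.0232]
E
python3 - <<'E'
from h import *
where();print("crown",crown());R=r.sense()["ee_rot"]
print(R.T@(np.array([.70,.10,.265])-crown())/.075)
E
```

```text
10.95 [0.563 0.085 0.24 ] 
 [[-0.843  0.018  0.537]
 [ 0.019  1.    -0.004]
 [-0.537  0.007 -0.843]] 
F [-0.221 -0.315 -4.033] 0.0586855195934612 97.64037430286407 [ 0.376  0.008 -0.683  2.175  0.404  0.448  0.925]
crown [0.597 0.085 0.268]
[-1.136  0.23   0.771]
```

Request:
carry_out:
  rows:
    - {"dp": [-0.06,0.02,0.04],"turn": [0,0,0],"fingers": 1}
    - {"dp": [-0.11,0.03,0.08],"turn": [0,0,0],"fingers": 1}
    - {"dp": [-0.15,0.03,0.1],"turn": [0,0,0],"fingers": 1}
    - {"dp": [-0.17,0.03,0.11],"turn": [0,0,0],"fingers": 1}
    - {"dp": [-0.17,0.03,0.11],"turn": [0,0,0],"fingers": 1}

```text
time_s: 11.37
position: [0.6239, 0.0915, 0.2391]
ee_rot: [[-0.843, 0.024, 0.537], [0.024, 1.0, -0.008], [-0.537, 0.006, -0.844]]
force: [1.4, 1.3, -3.7]
width: 0.058
gripper_force: 97.8
```

Request:
carry_out:
  rows:
    - {"dp": [-0.17,0.03,0.11],"turn": [0,0,0],"fingers": 1}
    - {"dp": [-0.14,0.02,0.1],"turn": [0,0,0],"fingers": 1}
    - {"dp": [-0.1,0.02,0.07],"turn": [0,0,0],"fingers": 1}
    - {"dp": [-0.06,0.01,0.04],"turn": [0,0,0],"fingers": 1}
    - {"dp": [0,0,0],"turn": [0,0,0],"fingers": 1}

```text
time_s: 11.78
position: [0.6671, 0.0968, 0.2385]
ee_rot: [[-0.843, 0.023, 0.538], [0.023, 1.0, -0.007], [-0.538, 0.006, -0.843]]
force: [0.9, 0.3, -3.4]
width: 0.06
gripper_force: 97.8
```

Run:
```python
from h import *
import pickle
where();c=crown();print("crown",c)
s=r.grab_frame("scene");t=r.grab_frame("top");w=r.grab_frame("wrist")
pickle.dump((s,t,w),open("f1.pkl","wb"))
a=cv2.resize(s["color"][205:285,240:320],(400,400),interpolation=cv2.INTER_CUBIC)
b=cv2.resize(t["color"][150:230,240:320],(400,400),interpolation=cv2.INTER_CUBIC)
cv2.imwrite("pics/pre.png",np.hstack([a,b]))
for n,f in(("s",s),("t",t)):print(n,proj(f,[c,[.699,.054,.25],[.7,.0375,.228]]))
```

```text
11.7833 [0.667 0.097 0.238] 
 [[-0.843  0.023  0.538]
 [ 0.023  1.    -0.007]
 [-0.538  0.006 -0.843]] 
F [ 0.873  0.35  -3.4  ] 0.05970940624484165 97.83051788806915 [ 0.298  0.241 -0.636  1.958  0.641  0.518  0.773]
crown [0.7   0.096 0.266]
s [[284.139 258.336]
 [282.029 250.68 ]
 [280.821 252.304]]
t [[263.588 189.107]
 [283.956 192.312]
 [292.015 194.655]]
```

View pics/pre.png

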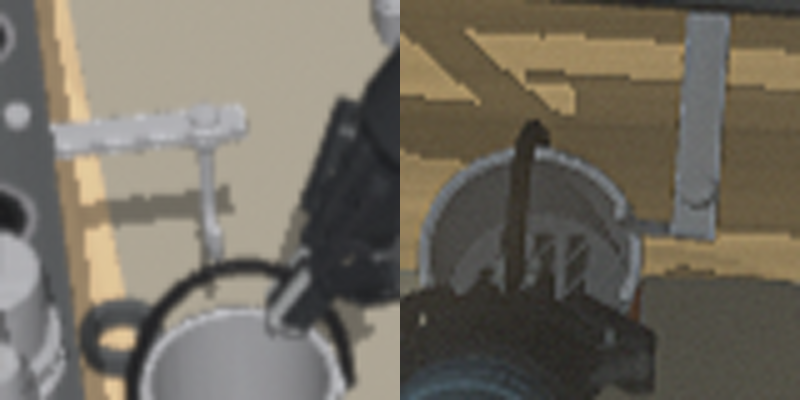

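The scene crop shows the arch top near (288,258), with the hook point at about (283,252) just behind it. The top crop shows the bail's far end at about (267,176), in line with the bracket. I'll check the predicted arch against this.

Run:
```python
from h import *
import pickle
s,t,w=pickle.load(open("f1.pkl","rb"))
c=crown();R=r.sense()["ee_rot"];e=np.r_[R[1,1],-R[0,1],0];E=c-[0,0,.095]
def arch(tilt,us):
    T=np.radians(tilt);g=c-[0,0,.0232]-.036*e;o=[]
    for u in us:
        q=E+u*e+[0,0,.095*np.sqrt(1-(u/.055)**2)]-g
        a=q@e;o.append(g+e*(a*np.cos(T)+q[2]*np.sin(T))+np.array([0,0,-a*np.sin(T)+q[2]*np.cos(T)])+[0,q[1],0])
    return np.array(o)
us=[-.055,-.02,-.01,0,.01,.02,.03,.055]
for tl in(0,-5,5):print(tl,"\n",proj(s,arch(tl,us)).round(1).tolist(),"top",proj(t,arch(tl,us[-1:]))[0].round(1))
g=cv2.cvtColor(s["color"],cv2.COLOR_BGR2GRAY)
for u in range(270,300,3):
    col=g[250:285,u];v=np.where(col<70)[0];print(u,(250+v[:1]).tolist(),(250+v[v<v[0]+6].mean()).round(1) if len(v) else "")
```

```text
0 
 [[307.4, 281.7], [293.1, 259.0], [288.9, 258.0], [284.8, 258.0], [280.6, 258.9], [276.5, 260.8], [272.5, 263.8], [264.0, 286.7]] top [269.1 177. ]
-5 
 [[305.0, 282.4], [293.7, 258.5], [289.7, 257.3], [285.6, 257.0], [281.4, 257.7], [277.2, 259.3], [272.8, 262.1], [261.4, 284.8]] top [269.1 173.4]
5 
 [[309.8, 280.8], [292.5, 259.5], [288.2, 258.8], [284.0, 259.0], [280.0, 260.2], [276.1, 262.3], [272.5, 265.4], [266.7, 288.3]] top [269.1 180.7]
270 [267] 269.5
273 [264] 265.0
276 [261] 262.0
279 [260] 260.5
282 [258] 259.0
285 [258] 258.5
288 [257] 257.5
291 [257] 257.5
294 [258] 258.5
297 [258] 259.5
```

The model matches the view within 1–2 px, so the crown is at about (0.698, 0.096, 0.266). Move it -y over the hook point.

Request:
carry_out:
  rows:
    - {"dp": [0.02,-0.05,-0.01],"turn": [0,0,0],"fingers": 1}
    - {"dp": [0,-0.1,0],"turn": [0,0,0],"fingers": 1}
    - {"dp": [0,-0.12,0],"turn": [0,0,0],"fingers": 1}
    - {"dp": [0,-0.13,0],"turn": [0,0,0],"fingers": 1}

```text
time_s: 12.27
position: [0.6634, 0.0659, 0.2388]
ee_rot: [[-0.843, 0.022, 0.538], [0.021, 1.0, -0.009], [-0.538, 0.004, -0.843]]
force: [-0.2, -0.1, -4.9]
width: 0.062
gripper_force: 97.7
```

Request:
carry_out:
  rows:
    - {"dp": [0,-0.13,0],"turn": [0,0,0],"fingers": 1}
    - {"dp": [0,-0.12,0],"turn": [0,0,0],"fingers": 1}
    - {"dp": [0,-0.08,0],"turn": [0,0,0],"fingers": 1}
    - {"dp": [0,-0.04,0],"turn": [0,0,0],"fingers": 1}
    - {"dp": [0,0,0],"turn": [0,0,0],"fingers": 1}

```text
time_s: 12.68
position: [0.6631, 0.037, 0.2384]
ee_rot: [[-0.843, 0.025, 0.538], [0.023, 1.0, -0.01], [-0.538, 0.004, -0.843]]
force: [0.3, -0.4, -3.6]
width: 0.058
gripper_force: 97.7
```

Run:
```python
from h import *
where();c=crown();print("crown",c)
s=r.grab_frame("scene");t=r.grab_frame("top")
a=cv2.resize(s["color"][205:285,240:320],(400,400),interpolation=cv2.INTER_CUBIC)
b=cv2.resize(t["color"][150:230,250:330],(400,400),interpolation=cv2.INTER_CUBIC)
cv2.imwrite("pics/over.png",np.hstack([a,b]))
```

```text
12.6833 [0.663 0.037 0.238] 
 [[-0.843  0.025  0.538]
 [ 0.023  1.    -0.01 ]
 [-0.538  0.004 -0.843]] 
F [ 0.253 -0.445 -3.635] 0.058236986885885564 97.71000444889069 [ 0.434  0.218 -0.654  1.984  0.533  0.472  0.958]
crown [0.696 0.036 0.266]
```

View pics/over.png

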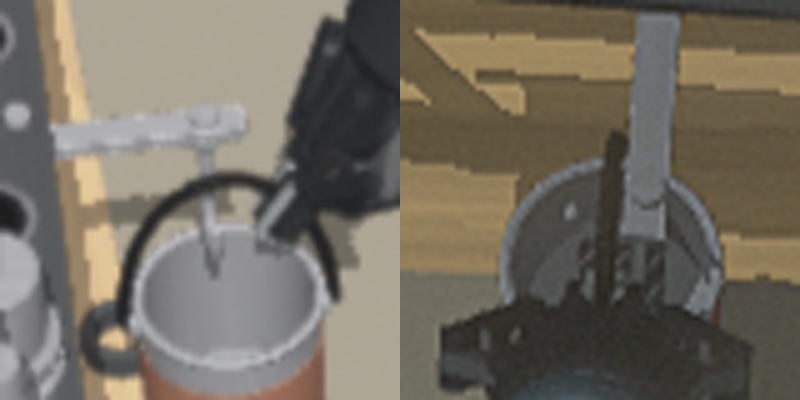

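That was my eleventh picture, one over the limit of 10, so from here I work from numbers only. It shows the bar between the hook's point (top crop (570,210)) and its shank. Lower it gently, watching the force.

Request:
carry_out:
  rows:
    - {"dp": [0.03,0,0.05],"turn": [0,0,0],"fingers": 1}
    - {"dp": [0.04,0,0.07],"turn": [0,0,0],"fingers": 1}
    - {"dp": [0.04,0,0.07],"turn": [0,0,0],"fingers": 1}
    - {"dp": [0.04,0,0.07],"turn": [0,0,0],"fingers": 1}
    - {"dp": [0.03,0,0.05],"turn": [0,0,0],"fingers": 1}

```text
time_s: 13.2
position: [0.6638, 0.0394, 0.21]
ee_rot: [[-0.844, 0.022, 0.537], [0.021, 1.0, -0.008], [-0.537, 0.005, -0.844]]
force: [-0.1, 0.0, -4.0]
width: 0.059
gripper_force: 97.7
```

Request:
carry_out:
  rows:
    - {"dp": [0.02,0,0.04],"turn": [0,0,0],"fingers": 1}
    - {"dp": [0.02,0,0.03],"turn": [0,0,0],"fingers": 1}
    - {"dp": [0,0,0],"turn": [0,0,0],"fingers": 1}

```text
time_s: 13.45
position: [0.6644, 0.0392, 0.2046]
ee_rot: [[-0.843, 0.022, 0.537], [0.021, 1.0, -0.008], [-0.537, 0.005, -0.843]]
force: [0.1, -0.4, -4.5]
width: 0.056
gripper_force: 97.7
```

```bash
python3 -c "
from h import *
where();print(crown())"
```

```text
13.45 [0.664 0.039 0.205] 
 [[-0.843  0.022  0.537]
 [ 0.021  1.    -0.008]
 [-0.537  0.005 -0.843]] 
F [ 0.141 -0.37  -4.541] 0.055917594414381676 97.66951024532318 [ 0.375  0.263 -0.6    2.01   0.638  0.418  0.857]
[0.698 0.038 0.232]
```

Request:
carry_out:
  rows:
    - {"dp": [0.015,0,0.022],"turn": [0,0,0],"fingers": 1}
    - {"dp": [0.015,0,0.022],"turn": [0,0,0],"fingers": 1}
    - {"dp": [0,0,0],"turn": [0,0,0],"fingers": 1}

```text
time_s: 13.7
position: [0.6653, 0.0393, 0.2023]
ee_rot: [[-0.842, 0.022, 0.54], [0.021, 1.0, -0.008], [-0.54, 0.005, -0.842]]
force: [-0.7, -0.5, -1.7]
width: 0.057
gripper_force: 97.9
```

Request:
carry_out:
  rows:
    - {"dp": [0.015,0,0.022],"turn": [0,0,0],"fingers": 1}
    - {"dp": [0,0,0],"turn": [0,0,0],"fingers": 1}

```text
time_s: 13.87
position: [0.6659, 0.0393, 0.2012]
ee_rot: [[-0.841, 0.022, 0.541], [0.022, 1.0, -0.008], [-0.541, 0.005, -0.841]]
force: [-1.3, -1.2, 1.6]
width: 0.06
gripper_force: 98.4
```

The weight transferred to the hook at a crown height of about 0.229 m, which matches the seat. Ease off and open gently.

Request:
carry_out:
  rows:
    - {"dp": [-0.005,0,-0.008],"turn": [0,0,0],"fingers": 1}
    - {"dp": [0,0,0],"turn": [0,0,0],"fingers": 1}
    - {"dp": [0,0,0],"turn": [0,0,0],"fingers": 0.93}
    - {"dp": [0,0,0],"turn": [0,0,0],"fingers": 0.9}
    - {"dp": [0,0,0],"turn": [0,0,0],"fingers": 0.87}
  squeeze: 20

```text
time_s: 14.28
position: [0.6649, 0.0394, 0.2007]
ee_rot: [[-0.842, 0.022, 0.539], [0.021, 1.0, -0.008], [-0.539, 0.005, -0.842]]
force: [-0.2, 0.1, -0.3]
width: 0.129
gripper_force: 0.0
```

Request:
carry_out:
  rows:
    - {"dp": [0,0,0],"turn": [0,0,0],"fingers": 0.84}
    - {"dp": [0,0,0],"turn": [0,0,0],"fingers": 0.8}
    - {"dp": [0,0,0],"turn": [0,0,0],"fingers": 0.76}
    - {"dp": [0,0,0],"turn": [0,0,0],"fingers": 0.72}
    - {"dp": [0,0,0],"turn": [0,0,0],"fingers": 0.7}

```text
time_s: 14.7
position: [0.6646, 0.0392, 0.2003]
ee_rot: [[-0.843, 0.022, 0.538], [0.022, 1.0, -0.008], [-0.538, 0.005, -0.843]]
force: [0.3, 0.7, 0.6]
width: 0.3
gripper_force: 0.0
```

Run:
```python
from h import *
import pickle
where();s=r.grab_frame("scene");pickle.dump(s,open("f2.pkl","wb"))
hsv=cv2.cvtColor(s["color"],cv2.COLOR_BGR2HSV);m=cv2.inRange(hsv,(0,70,60),(12,160,220));m[:, :230]=0
n,l,st,ce=cv2.connectedComponentsWithStats(m)
for i in np.argsort(-st[1:,4])[:4]+1:print(st[i],ce[i])
print("expected band centre",proj(s,[[.70,.038+.048,.047+.04]]), "tip",proj(s,[[.7,.0375,.228]]))
```

```text
14.7 [0.665 0.039 0.2  ] 
 [[-0.843  0.022  0.538]
 [ 0.022  1.    -0.008]
 [-0.538  0.005 -0.843]] 
F [0.253 0.748 0.583] 0.3001958438198895 0.0 [ 0.366  0.269 -0.591  2.014  0.655  0.409  0.84 ]
[266 285  36  24 493] [282.876 298.98 ]
[350 333  37  25 476] [366.845 347.826]
[290 356  11  11  39] [294.744 361.308]
[400 415  12  14  27] [403.296 419.889]
expected band centre [[285.571 302.658]] tip [[280.821 252.304]]
```

The tin hangs free of the grip. Back straight out along the tool axis.

Request:
carry_out:
  rows:
    - {"dp": [0,0,-0.1],"turn": [0,0,0],"fingers": 0.7}
    - {"dp": [0,0,-0.15],"turn": [0,0,0],"fingers": 0.7}
    - {"dp": [0,0,-0.2],"turn": [0,0,0],"fingers": 0.7}
    - {"dp": [0,0,-0.25],"turn": [0,0,0],"fingers": 0.7}
    - {"dp": [0,0,-0.25],"turn": [0,0,0],"fingers": 0.7}

```text
time_s: 15.17
position: [0.6254, 0.04, 0.2608]
ee_rot: [[-0.843, 0.022, 0.538], [0.021, 1.0, -0.008], [-0.538, 0.005, -0.843]]
force: [-0.3, -0.0, 1.0]
width: 0.296
gripper_force: 0.0
```

Request:
carry_out:
  rows:
    - {"dp": [0,0,-0.25],"turn": [0,0,0],"fingers": 0.7}
    - {"dp": [0,0,-0.25],"turn": [0,0,0],"fingers": 0.7}
    - {"dp": [0,0,-0.2],"turn": [0,0,0],"fingers": 0.7}
    - {"dp": [0,0,-0.1],"turn": [0,0,0],"fingers": 0.7}
    - {"dp": [0,0,0],"turn": [0,0,0],"fingers": 0.7}

```text
time_s: 15.58
position: [0.5942, 0.0407, 0.3139]
ee_rot: [[-0.84, 0.022, 0.542], [0.02, 1.0, -0.009], [-0.542, 0.003, -0.84]]
force: [0.6, -0.0, -0.1]
width: 0.297
gripper_force: 0.0
```

Request:
carry_out:
  rows:
    - {"dp": [0,0,0],"turn": [0,0,0],"fingers": 0.7}
    - {"dp": [0,0,0],"turn": [0,0,0],"fingers": 0.7}
    - {"dp": [0,0,0],"turn": [0,0,0],"fingers": 0.7}
    - {"dp": [0,0,0],"turn": [0,0,0],"fingers": 0.7}
    - {"dp": [0,0,0],"turn": [0,0,0],"fingers": 0.7}

```text
time_s: 16.0
position: [0.5938, 0.0402, 0.3101]
ee_rot: [[-0.843, 0.022, 0.537], [0.022, 1.0, -0.007], [-0.537, 0.005, -0.844]]
force: [-0.5, 0.6, -0.2]
width: 0.303
gripper_force: 0.0
```

```bash
cat > band.py <<'E'
from h import *
import pickle
where()
for k in range(6):
    s=r.grab_frame("scene")
    hsv=cv2.cvtColor(s["color"],cv2.COLOR_BGR2HSV);m=cv2.inRange(hsv,(0,70,60),(12,160,220));m[:, :230]=0
    n,l,st,ce=cv2.connectedComponentsWithStats(m);i=np.argsort(-st[1:,4])[:2]+1
    print([(st[j][:4].tolist(),ce[j].round(2)) for j in i])
t=r.grab_frame("top");t0=pickle.load(open("f0.pkl","rb"))["top"]
d=(cv2.absdiff(t["color"],t0["color"]).max(2)>40).astype(np.uint8)
n,l,st,ce=cv2.connectedComponentsWithStats(d)
for j in np.argsort(-st[1:,4])[:8]+1:print(st[j],ce[j].round())
E
python3 band.py
```

```text
16.0 [0.594 0.04  0.31 ] 
 [[-0.843  0.022  0.537]
 [ 0.022  1.    -0.007]
 [-0.537  0.005 -0.844]] 
F [-0.516  0.575 -0.213] 0.3033664674542376 0.0 [ 0.567 -0.036 -0.735  2.048  0.144  0.566  1.273]
[([266, 285, 36, 24], array([283.66, 298.99])), ([350, 332, 37, 26], array([366.87, 347.77]))]
[([266, 285, 36, 25], array([283.28, 299.07])), ([350, 333, 37, 25], array([366.9 , 347.81]))]
[([266, 285, 36, 25], array([282.91, 299.15])), ([350, 333, 37, 25], array([366.9 , 347.81]))]
[([266, 286, 36, 24], array([282.89, 299.2 ])), ([350, 332, 37, 26], array([366.87, 347.77]))]
[([266, 286, 36, 24], array([282.91, 299.22])), ([350, 333, 37, 25], array([366.9 , 347.81]))]
[([266, 286, 36, 24], array([282.92, 299.21])), ([350, 333, 37, 25], array([366.9 , 347.81]))]
[  242   183   201   297 12732] [301. 364.]
[ 480  334   87  146 4660] [516. 420.]
[ 109  407  193   73 4618] [203. 433.]
[343 267  74  56 657] [375. 300.]
[366 274  36  38 477] [381. 296.]
[  0 425  18  25 333] [  7. 436.]
[380 271  26  30  69] [398. 283.]
[316 201  18   5  31] [323. 203.]
```

The tin hangs at the hook with under 1 px of sway. The other things haven't moved: the only changes in the top view are the robot, its shadow, and where the tin was and is now. Let it settle, then hand in.

Request:
carry_out:
  rows:
    - {"dp": [0,0,-0.1],"turn": [0,0,0],"fingers": 0.7}
    - {"dp": [0,0,-0.2],"turn": [0,0,0],"fingers": 0.7}
    - {"dp": [0,0,-0.1],"turn": [0,0,0],"fingers": 0.7}
    - {"dp": [0,0,0],"turn": [0,0,0],"fingers": 0.7}
    - {"dp": [0,0,0],"turn": [0,0,0],"fingers": 0.7}

```text
time_s: 16.77
position: [0.5781, 0.0404, 0.337]
ee_rot: [[-0.842, 0.023, 0.54], [0.021, 1.0, -0.009], [-0.54, 0.004, -0.842]]
force: [-0.8, -0.1, -0.4]
width: 0.302
gripper_force: 0.0
```

Request:
carry_out:
  rows:
    - {"dp": [0,0,0],"turn": [0,0,0],"fingers": 0.7}
    - {"dp": [0,0,0],"turn": [0,0,0],"fingers": 0.7}
    - {"dp": [0,0,0],"turn": [0,0,0],"fingers": 0.7}
    - {"dp": [0,0,0],"turn": [0,0,0],"fingers": 0.7}
    - {"dp": [0,0,0],"turn": [0,0,0],"fingers": 0.7}

```text
time_s: 17.18
position: [0.5778, 0.0404, 0.3358]
ee_rot: [[-0.843, 0.023, 0.538], [0.022, 1.0, -0.008], [-0.538, 0.005, -0.843]]
force: [-0.2, -0.7, -0.7]
width: 0.295
gripper_force: 0.0
```

```bash
python3 -c "
from h import *
where();print(r.job_done())"
```

```text
17.1833 [0.578 0.04  0.336] 
 [[-0.843  0.023  0.538]
 [ 0.022  1.    -0.008]
 [-0.538  0.005 -0.843]] 
F [-0.233 -0.661 -0.665] 0.2952877916787811 0.0 [ 0.567 -0.11  -0.71   2.047  0.039  0.618  1.361]
the job is handed in; nothing more can be done
None
```

The job is handed in at 17.2 s: the bail was stood upright on the bench, and the tin hangs still on the hook with the robot clear and the other things unmoved; I viewed 11 pictures (limit 10), joint 4 read 2.501 rad once early on (limit 2.5), and I did not check the cutters after hanging (last seen inside just before, and the tin stayed level).

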